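# Fit the slot nozzle to the hot-air barrel and hold it home

### The job

Pull the flat slot nozzle out of its pot and push its foot down into the mouth of the cold hot-air barrel with the two lugs going through the two notches, then, keeping it pressed in against the spring, twist it a quarter turn clockwise (seen from above). Finish while still gripping the nozzle and pressing it fully home, shoulder down on the barrel's rim: do not let go, so that the seal can be checked. Leave the round nozzle, the phone, the rubber blower and the screwdriver where they are.

Things in the scene. Friction and masses are not known exactly. Their poses are not given: they have to be found in the camera images.
- nozzle: Slot nozzle to fit: bare steel, 120 mm tall, about 0.18 kg, loose, standing foot down in its pot. Origin: centre of the foot's underside; z up along it. Foot: round spigot of 22 mm (z 0 to 22 mm, tapered to 16 mm over the lowest 4 mm) with two lugs, along +x and -x, reaching 18 mm from the axis, 6 mm wide, z 6 to 11 mm. Half a turn about z gives the same shape.
- nozzle_shoulder (a point): Centre of the underside of the nozzle's round shoulder disc (36 mm across, 5 mm thick), 22 mm above the nozzle's origin; it lands on the barrel's rim when the nozzle is home. Axes as the nozzle.
- nozzle_grip (a point): On the nozzle's axis, 88 mm above its origin: middle of the place to grip. From the shoulder to the top (27 to 120 mm above the origin) the nozzle is a flat rectangular tube, 24 mm along x and 14 mm along y; grip it across the 14 mm. Axes as the nozzle.
- pot: The pot that holds the slot nozzle: an aluminium tube fixed to the bench, outside 50 mm, inside 39 mm, 50 mm high, floor 5 mm thick, on a low black foot ring 68 mm across. Origin: centre of its underside; z up. The nozzle stands on the pot's floor with its upper 75 mm sticking out.
- mouth (a point): Centre of the rim (top face) of the steel hot-air barrel, fixed upright in a stand: 60 mm outside, rim 140 mm above the bench, stand base 100 (x) by 130 (y) mm. z up; x points through one of the two notches (the other at -x). Hole of 25 mm through a 6 mm thick flange; notches 12 mm wide, reaching 21 mm from the axis, a dark line on the rim outside each.
- plunger (a joint): Brass spring plunger, a 20 mm disc inside the barrel: travel in m, 0 = up (top 12 mm below the rim), growing as it is pressed; 0.010 when the nozzle is fully home, its foot 22 mm below the rim. It pushes back with about 3 N at 0 and 11 N at 0.010.
- nozzle_round: Bystander: round nozzle, steel, 100 mm tall, the same foot but a thin round tip 10 mm in diameter, loose in the other pot. Origin: centre of its underside.
- pot_round: The other pot, same as the first, fixed; holds the round nozzle. Origin: centre of its underside.
- phone: Bystander: a black phone lying on the bench, 72 x 148 x 8 mm. Origin: centre of its underside.
- blower: Bystander: black rubber air blower standing upright, 54 mm across, 110 mm tall. Origin: centre of its underside.
- driver: Bystander: screwdriver lying on the bench, 150 mm long along its x axis; origin at mid-length, on its underside.
- barrel: The same barrel and stand; origin on the bench under the mouth, axes as the mouth. Under the flange the lugs turn clockwise (from above) to a stop about 95 degrees from the notches, the other way only 15 degrees, and only while the shoulder is less than 5 mm above the rim. Unpushed after the turn, the spring lifts the nozzle 5 mm until its lugs meet the flange.
There are look-alikes about, which are no part of the job. What is shaped like the pot but pink is not meant.

How it is judged:
By the outcome, as a careful person would: the job done as asked, in the order asked, and still so for the second after the job is handed in, while the arm keeps its last pose, push and grip.
It also fails if it takes over 45 s, if anything falls off the work surface, if the arm or the gripper's body presses on something with over 40 N, if the wrist force passes 120 N, or if a joint passes its speed limit or range.

### The arm

A 6-joint arm with a two-finger parallel gripper is mounted at the origin on the work surface. World frame = base frame: x ahead of the robot, y to its left, z up, the work surface at z = 0. Lengths are in mm, angles in rad, forces in N, time in s.
With the tool pointing down it reaches from about 300 to 775 mm from the base axis. Payload 14.6 kg.
Tool frame: the origin (TCP) lies on the centre line of the jaws, within the pads' length; the fingertips stand manip.tcp_to_tips ahead of it and the grasp point (between the pads) lies 5 mm behind it (manip.tcp_to_tips is the distance from the TCP to the fingertips, in mm); z points along the fingers, y is the direction in which the jaws open and shut (so a half turn about z gives the same grasp; the last joint's range is limited). The gripper opens to 94 mm and grips with 3 to 60 N. Pads are 16 mm wide; open, the fingers measure 119 mm over their backs; the gripper's body (75 mm by 177 mm) begins 78 mm behind the grasp point.
Start: joints at [1.215, 0.3, 1.521, -0, 1.321, -0.067], TCP at [156.639, 527.213, 219.446] pointing down, gripper open.
Joint ranges: [-3.03, 3.03], [-0.79, 2.21], [0.23, 2.52], [-1.04, 4.18], [0, 3.07], [-2.55, 2.55]. Speed limits (rad/s): [2.22, 2.22, 2.57, 3.14, 3.14, 3.14].

### API

Orientations are given as [roll, pitch, yaw] about the fixed x, y, z axes, in that order (R = Rz(yaw) Ry(pitch) Rx(roll)).
In Python, from cell import manip, optics, workorder gives the robot as it stands. The module is installed in compiled form; this text tells all that it offers.
- The arm moves only by the tool jog_arm, never from a script. Its argument "deltas" is text: rows parted by semicolons, each of 5 numbers parted by spaces: the shift along the tool's x, y, z in mm, then the turn about the tool's z in rad, then the finger opening in mm, from 0 to 94. In form: tx ty tz twist grip; .... A call has exactly 10 rows; each row is the pose to reach, as a shift and turn from the pose commanded when the call began, along the tool's axes at that moment; what a row does not reach only later rows make up. A row lasts 1/8 s, in which the tool goes at most 62.5 mm and 10.7 degrees, less where a joint would pass 70% of its speed; a pose out of reach is approached as far as the arm can. A call with a gripper value outside its range is refused whole. The fingers move at their own pace and stop on an object; "squeeze" is the grip in N (left out, the last holds). Time passes only in rows, so rows that repeat a pose let the fingers close, or fill a call up. It gives the time, the measured TCP pose, the force and the opening at its end, in the units of the state.
- manip.read_state(): the state, without advancing time (a new reading comes with each control period).
- optics.camera(name): name is "scene" or "top" or "wrist"; returns (picture, depth): 384x512x3 uint8, red, green, blue; 384x512 float32, mm along the optical axis (not along the pixel's ray), 0 where there is no reading.
- optics.get_calibration(name): a dict with "intrinsics" (3x3 intrinsics, pixels), "R" (3x3) and "t" (3): a world point X has camera coordinates R X + t; the wrist camera has in their place "hand_eye" (4x4, takes a point from camera to tool coordinates, whose origin is the TCP and whose axes are the flange's). Camera axes: x right, y down, z forward; pixel columns grow to the right and rows downward; lengths in mm; the calibration is good to about 2 mm. A picture is of the moment at which its call begins: read the wrist's pose just before it. get_calibration takes no time and is no camera call.
- workorder.sign_off(): hands the job in, once; it reports no verdict.
The state is a dict: "clock": time; "joints": joint angles; "qd": joint speeds; "effort": joint torques, N m; "eef_pos": TCP position; "eef_rot": TCP orientation; "wrist_force": force on the tool from outside, world axes, zero at the start; "moment": the same for the moment, N m; "finger_gap": finger opening in mm.
Only numpy, scipy, OpenCV 4.12 (cv2) and the standard library are available. Lean on these libraries where they do the work, as an engineer would, in place of code of your own. Each camera call takes 0.05 s, during which the arm holds its last target.

## Working session

There is one attempt and no reset: what is moved stays moved. The work goes in short steps, Python scripts to look and compute and a tool call to move; the robot and the scene stay as the last step left them, time stands still between calls to the robot, and variables do not carry over. Pictures are saved under pics/ and viewed, and the job is handed in when it is done.

Besides the shell and the picture viewer there is one more tool, called after "Request:" in YAML: its name, and indented under it one key for each argument. jog_arm: Moves the arm, as the interface text tells. Its arguments: {"type":"object","properties":{"deltas":{"type":"string"},"squeeze":{"type":"number"}},"required":["deltas"]}

```bash
mkdir -p pics; python3 - <<'E'
from cell import manip, optics
import cv2, numpy as np
s=manip.read_state()
print({k:(np.round(v,3).tolist() if not isinstance(v,float) else v) for k,v in s.items()}, manip.tcp_to_tips)
for n in ("scene","top","wrist"):
    c=optics.get_calibration(n); print(n,{k:np.round(v,3).tolist() for k,v in c.items()})
    p,d=optics.camera(n); cv2.imwrite(f"pics/{n}0.png",p[:,:,::-1]); np.save(f"{n}0.npy",d)
E
```

```text
{'clock': 0.0, 'joints': [1.215, 0.3, 1.522, 0.0, 1.321, -0.067], 'qd': [-0.001, -0.0, -0.001, 0.001, 0.001, 0.0], 'effort': [-0.0, -53.181, -35.274, 0.071, 0.024, -0.0], 'eef_pos': [156.593, 526.987, 218.896], 'eef_rot': [-3.14, -0.0, 2.853], 'wrist_force': [-0.936, -0.487, -0.579], 'moment': [0.033, 0.014, -0.011], 'finger_gap': 93.92398550132911} 14.0
scene {'intrinsics': [[439.323, 0.0, 254.989], [0.0, 439.323, 187.843], [0.0, 0.0, 1.0]], 'R': [[-0.776, 0.63, 0.01], [0.473, 0.593, -0.652], [-0.417, -0.501, -0.758]], 't': [396.066, -215.912, 1196.431]}
top {'intrinsics': [[398.519, 0.0, 254.989], [0.0, 398.519, 193.905], [0.0, 0.0, 1.0]], 'R': [[-0.009, -1.0, 0.004], [-0.977, 0.008, -0.213], [0.213, -0.006, -0.977]], 't': [58.924, 563.977, 1004.77]}
wrist {'intrinsics': [[340.052, 0.0, 255.443], [0.0, 340.052, 198.189], [0.0, 0.0, 1.0]], 'hand_eye': [[-0.0, -0.972, -0.236, 68.296], [1.0, -0.0, -0.001, 0.164], [0.001, -0.236, 0.972, -164.628], [0.0, 0.0, 0.0, 1.0]]}
```

View pics/scene0.png

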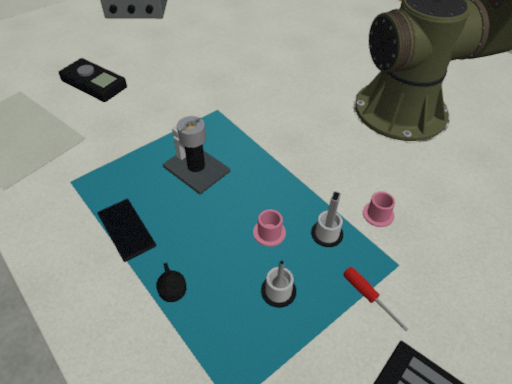

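View pics/top0.png

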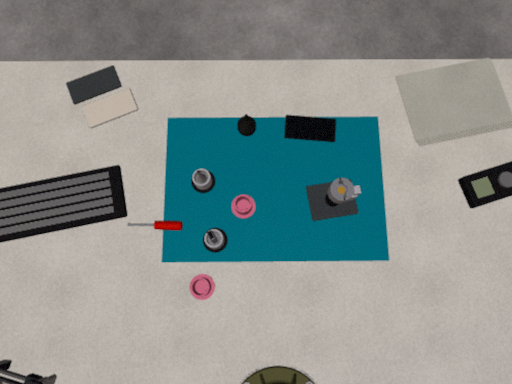

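View pics/wrist0.png

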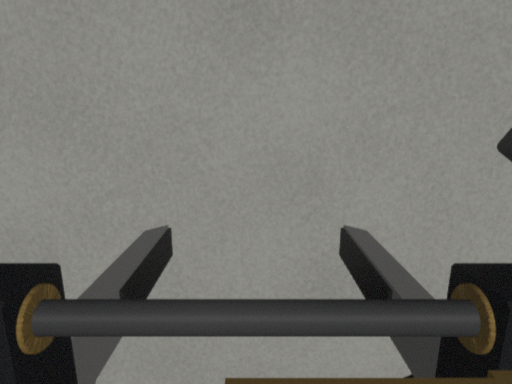

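Candidates: in the top view, the pots at (214,240) and (203,180); the pink pots at (243,206) and (202,287) are excluded by colour. In the scene view, the taller, flat nozzle is at (334,205) and the thin round one at (282,272). So top (214,240) is the likely target, which I'll check with close crops.

```bash
python3 - <<'E'
import cv2, numpy as np
s=cv2.imread("pics/scene0.png"); t=cv2.imread("pics/top0.png")
f=lambda im,x,y,w,k:cv2.resize(im[y-w:y+w,x-w:x+w],(k,k),interpolation=cv2.INTER_CUBIC)
a=np.hstack([f(s,330,215,32,390),f(t,212,238,24,390)])
cv2.imwrite("pics/crop1.png",a)
a=np.hstack([f(s,192,140,32,390),f(t,340,192,24,390)])
cv2.imwrite("pics/crop2.png",a)
E
```

```text
(no output)
```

View pics/crop1.png

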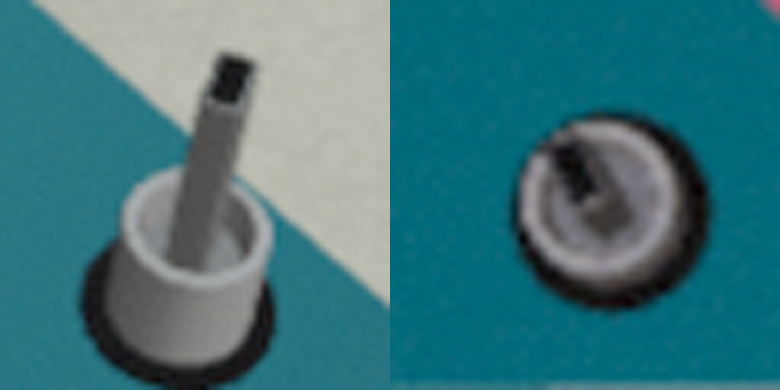

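View pics/crop2.png

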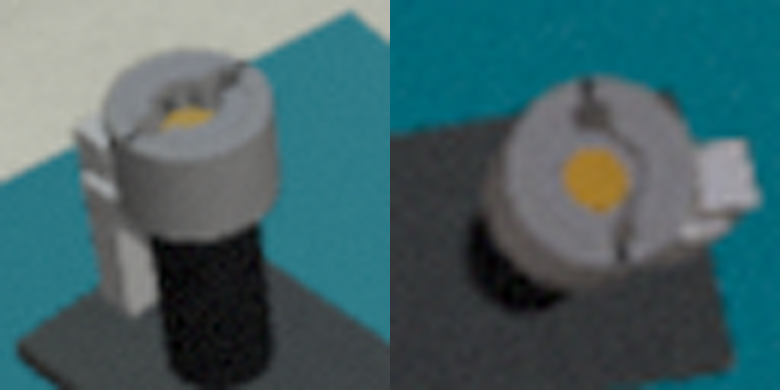

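The crops confirm that the nozzle at top (214,240) has a rectangular open tip, so it is the slot nozzle. On the barrel the notch lines run roughly from top pixel (340,179) to (345,199).

```bash
cat > h.py <<'E'
import numpy as np
from cell import manip, optics
from scipy.spatial.transform import Rotation as Ro
def cast(name,uv,z,st=None):
    c=optics.get_calibration(name); K=np.array(c["intrinsics"])
    if name=="wrist":
        H=np.array(c["hand_eye"]); Rt=Ro.from_euler("xyz",st["eef_rot"]).as_matrix()
        R=Rt@H[:3,:3]; C=Rt@H[:3,3]+np.array(st["eef_pos"])
    else:
        R=np.array(c["R"]).T; C=-R@np.array(c["t"])
    d=R@np.linalg.inv(K)@np.array([uv[0],uv[1],1.])
    return C+d*(z-C[2])/d[2]
E
python3 - <<'E'
from h import *
f=lambda n,uv,z:print(n,uv,z,cast(n,uv,z).round(1))
f("top",(213.8,238),50);f("top",(210.8,234.7),125)
f("top",(342.5,189.2),140);f("top",(340.4,178.8),140);f("top",(344.6,199),140)
S=64/390
g=lambda x,y,ox,oy:(ox+x*S,oy+y*S)
f("scene",g(197,228,298,183),50);f("scene",g(233,78,298,183),125)
f("scene",g(188,106,160,108),140);f("scene",g(118,140,160,108),140);f("scene",g(240,70,160,108),140)
E
```

```text
top (213.8, 238) 50 [448.7 163.7  50. ]
top (210.8, 234.7) 125 [448.9 163.8 125. ]
top (342.5, 189.2) 140 [ 557.3 -162.3  140. ]
top (340.4, 178.8) 140 [ 584.  -158.6  140. ]
top (344.6, 199) 140 [ 532.5 -166.1  140. ]
scene (330.3282051282051, 220.41538461538462) 50 [452.5 168.8  50. ]
scene (336.2358974358974, 195.8) 125 [450.3 167.6 125. ]
scene (190.85128205128206, 125.39487179487179) 140 [ 562.3 -154.4  140. ]
scene (179.36410256410255, 130.97435897435898) 140 [ 590.9 -154.6  140. ]
scene (199.3846153846154, 119.48717948717949) 140 [ 537.3 -158.9  140. ]
```

Request:
jog_arm:
  deltas: "-20 -14 0 -0.1 60; -60 -41 0 -0.2 60; -110 -76 0 -0.35 60; -160 -110 0 -0.5 60; -210 -144 0 -0.65 60; -260 -179 0 -0.8 60; -310 -213 0 -0.9 60; -355 -244 0 -1.02 60; -380 -262 0 -1.02 60; -384 -264 0 -1.02 60"

```text
clock: 1.4
eef_pos: [450.1, 163.5, 219.1]
eef_rot: [3.141, -0.001, -2.413]
wrist_force: [-0.9, -0.0, -0.5]
finger_gap: 60.1
```

```bash
python3 - <<'E'
from h import *; import cv2,json
s=manip.read_state(); p,d=optics.camera("wrist")
print(s["clock"],s["joints"],s["eef_pos"],s["eef_rot"],s["wrist_force"])
cv2.imwrite("pics/w1.png",p[:,:,::-1]); np.save("w1.npy",d); json.dump({k:np.array(v).tolist() for k,v in s.items()},open("w1.json","w"))
im=p[:,:,::-1]
cv2.imwrite("pics/w1c.png",cv2.resize(im[100:300,155:355],(600,600),interpolation=cv2.INTER_CUBIC))
print(d[100:300:10,155:355:12].astype(int))
E
```

```text
1.4 [ 2.71997971e-01  1.41599068e-01  1.71494143e+00 -5.19229338e-05
  1.28566660e+00 -2.02728997e+00] [450.14896645 163.5348401  219.14038181] [ 3.14136652e+00 -5.73486727e-04 -2.41308635e+00] [-0.89074253 -0.01397355 -0.48407806]
[[367 367 369 367 367 369 367 368 369 369 368 371 368 370 369 366 328]
 [370 369 370 370 371 371 369 372 370 370 372 372 371 372 372 362 323]
 [374 372 373 373 374 373 373 373 373 373 374 374 374 372 375 368 325]
 [376 376 377 376 375 376 375 376 377 376 377 377 378 377 377 373 338]
 [379 376 378 379 378 378 378 378 378 379 378 377 380 378 378 380 376]
 [380 381 381 380 380 380 382 382 379 378 381 382 381 383 383 381 382]
 [384 382 384 384 384 383 385 380 353 352 382 384 384 384 383 385 384]
 [380 382 385 387 387 386 387 337 353 355 338 386 387 386 385 388 388]
 [357 384 389 389 388 388 389 361 353 311 361 389 389 389 389 389 391]
 [341 366 388 391 391 390 391 347 290 268 348 391 392 392 392 394 391]
 [389 360 390 394 394 395 393 345 267 267 346 396 395 393 393 395 393]
 [392 394 397 397 396 395 397 397 268 268 397 398 397 399 396 398 398]
 [350 402 400 400 400 400 401 400 402 400 399 398 399 400 400 399 402]
 [402 404 179 180 403 405 403 405 404 403 403 403 402 184 181 403 403]
 [407 407 164 164 405 405 405 406 406 406 406 405 405 182 166 166 405]
 [409 153 153 158 410 408 409 409 408 409   0 410 395 183 157 152 153]
 [412 142 142 158 412 410 413 411 412 413 412 400 387 183 151 142 143]
 [134 132 136 158 415 415 416 415 415 415 416 414 389 388 152 135 133]
 [125 125 134 157 415 419 419 418 419 418 419 419 419 392 149 128 125]
 [118 120 133 389 406 418 422 424 421 422 422 421 421 422 151 128 116]]
```

View pics/w1.png

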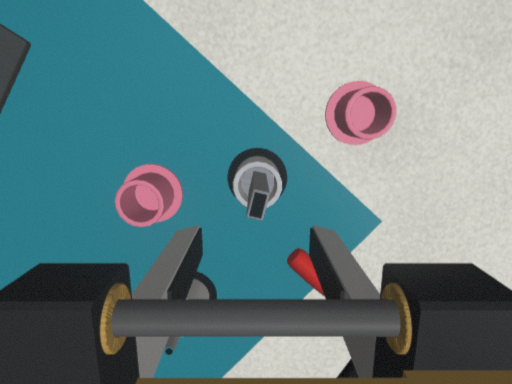

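View pics/w1c.png

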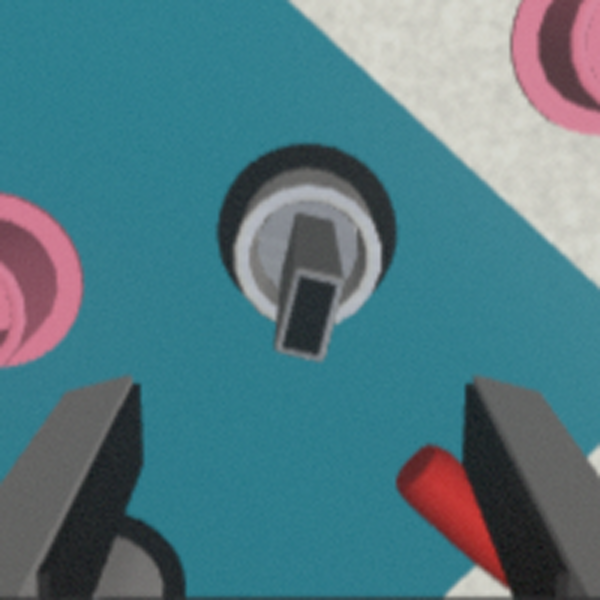

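The crop shows the slot nozzle's top face with corners near crop pixels (292,267), (340,281), (323,360) and (276,349). The pot rim is centred near (308,255), and the round nozzle's pot is at the lower left, partly behind a finger.

```bash
python3 - <<'E'
from h import *; import json
st=json.load(open("w1.json"))
f=lambda x,y,z:cast("wrist",(155+x/3,100+y/3),z,st)
c=np.array([f(x,y,125) for x,y in[(292,268),(340,281),(323,360),(276,349)]])
print(c.round(1), c.mean(0).round(1))
a=(c[0]+c[1]-c[2]-c[3])/2; b=(c[1]+c[2]-c[0]-c[3])/2
print("long",np.linalg.norm(a),np.degrees(np.arctan2(a[1],a[0])),"short",np.linalg.norm(b),np.degrees(np.arctan2(b[1],b[0])))
print("rim",f(308,255,50).round(1), "toolyaw deg",np.degrees(st["eef_rot"][2]))
y=st["eef_rot"][2]; R=np.array([[np.cos(y),np.sin(y)],[np.sin(y),-np.cos(y)]])
print("tool d",R.T@(c.mean(0)-st["eef_pos"])[:2])
E
```

```text
[[442.3 153.5 125. ]
 [436.6 165.1 125. ]
 [455.5 176.2 125. ]
 [461.5 164.9 125. ]] [449.  164.9 125. ]
long 22.112141106659667 -149.4751290238348 short 12.879860029879593 117.10907600781532
rim [447.9 164.8  50. ] toolyaw deg -138.25966359081875
tool d [-0.05151536  1.81249381]
```

Request:
jog_arm:
  deltas: "0 1.5 5 0.15 60; 0 1.5 25 0.21 60; 0 1.5 60 0.21 60; 0 1.5 95 0.21 60; 0 1.5 120 0.21 60; 0 1.5 131 0.21 60; 0 1.5 131 0.21 60; 0 1.5 131 0.21 10; 0 1.5 131 0.21 10; 0 1.5 131 0.21 10"
  squeeze: 25

```text
clock: 2.7
eef_pos: [448.8, 165.9, 88.9]
eef_rot: [-3.141, 0.001, -2.62]
wrist_force: [-1.3, -0.5, -0.1]
finger_gap: 33.5
```

```bash
python3 - <<'E'
from h import *; import cv2
s=manip.read_state(); p,d=optics.camera("wrist")
print(s["clock"],s["joints"],s["eef_pos"],s["eef_rot"],s["wrist_force"],s["moment"],s["finger_gap"])
cv2.imwrite("pics/w2.png",p[:,:,::-1])
E
```

```text
2.7 [ 2.77621202e-01  3.01428496e-01  1.85296215e+00 -2.26871157e-06
  9.86343865e-01 -1.81428645e+00] [448.75766639 165.94392439  88.92426742] [-3.14138392e+00  8.32375336e-04 -2.62047999e+00] [-1.25871554 -0.48774472 -0.11336744] [ 0.09946064  0.04067065 -0.02341571] 33.48968699725067
```

View pics/w2.png

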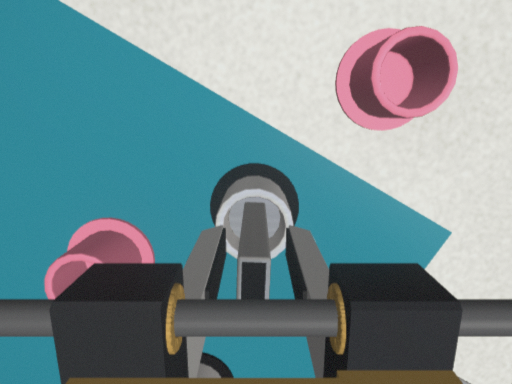

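The jaws are centred and parallel around the nozzle, which is near pixel (254,275). Next I close and lift.

Request:
jog_arm:
  deltas: "0 0 0 0 8; 0 0 0 0 8; 0 0 0 0 8; 0 0 0 0 8; 0 0 0 0 8; 0 0 -10 0 8; 0 0 -40 0 8; 0 0 -85 0 8; 0 0 -130 0 8; 0 0 -155 0 8"
  squeeze: 50

```text
clock: 4.0
eef_pos: [448.5, 166.2, 246.2]
eef_rot: [-3.142, 0.002, -2.62]
wrist_force: [-0.5, -0.5, -2.6]
finger_gap: 13.7
```

```bash
python3 - <<'E'
from h import *; import cv2
s=manip.read_state(); p,d=optics.camera("scene")
print(s["clock"],s["joints"],s["eef_pos"],s["eef_rot"],s["wrist_force"],s["moment"],s["finger_gap"])
cv2.imwrite("pics/s3.png",p[:,:,::-1])
E
```

```text
4.0 [ 2.77910620e-01  1.16271300e-01  1.67951369e+00  5.32316210e-04
  1.34356334e+00 -1.81434197e+00] [448.50880516 166.15541935 246.19719473] [-3.14155504e+00  2.30319525e-03 -2.62025568e+00] [-0.48946912 -0.49570826 -2.62027395] [ 0.0802124   0.03506643 -0.01409905] 13.664024465236025
```

View pics/s3.png

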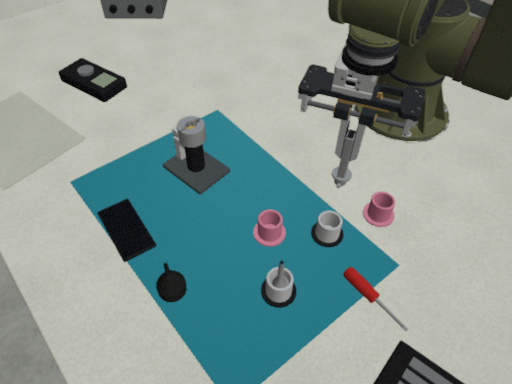

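Request:
jog_arm:
  deltas: "1 -20 -5 0.1 8; 2 -60 -10 0.2 8; 4 -110 -10 0.3 8; 6 -160 -10 0.4 8; 8 -210 -10 0.4 8; 10 -260 -10 0.4 8; 11 -305 -10 0.4 8; 12 -340 -10 0.4 8; 13 -357 -10 0.4 8; 13 -361 -10 0.4 8"

```text
clock: 5.3
eef_pos: [616.9, -153.7, 252.8]
eef_rot: [3.141, -0.001, -3.021]
wrist_force: [-0.4, -0.1, -2.2]
finger_gap: 13.5
```

```bash
cat > look.py <<'E'
from h import *; import cv2,json,sys
n=sys.argv[1]
s=manip.read_state(); p,d=optics.camera("wrist")
for k in("clock","joints","eef_pos","eef_rot","wrist_force","moment","finger_gap"): print(k,np.round(s[k],3))
cv2.imwrite(f"pics/{n}.png",p[:,:,::-1]); np.save(n+".npy",d); json.dump({k:np.array(v).tolist() for k,v in s.items()},open(n+".json","w"))
E
python3 look.py w4
```

```text
clock 5.3
joints [-0.302  0.476  1.202  0.     1.464 -1.993]
eef_pos [ 616.941 -153.653  252.816]
eef_rot [ 3.141e+00 -1.000e-03 -3.021e+00]
wrist_force [-0.415 -0.092 -2.183]
moment [ 0.096  0.017 -0.01 ]
finger_gap 13.495
```

View pics/w4.png

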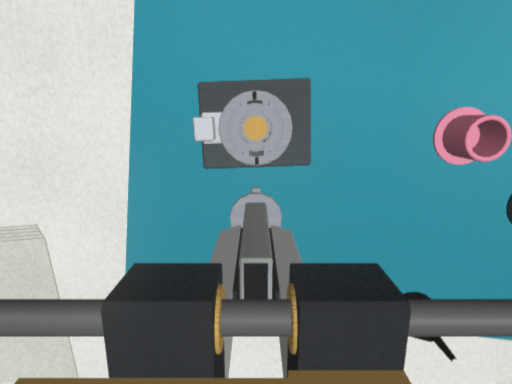

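The wrist view shows the mouth centred near (256,128) with its notch lines above and below. The held nozzle's shoulder disc is near (256,215), and one lug shows at (256,190). I'll crop in for precise fits.

```bash
python3 - <<'E'
import cv2,numpy as np
im=cv2.imread("pics/w4.png")
cv2.imwrite("pics/w4c.png",cv2.resize(im[80:240,180:340],(600,600),interpolation=cv2.INTER_CUBIC))
d=np.load("w4.npy"); print(d[185:240:6,236:280:4].astype(int)); print(d[90:170:8,215:300:8].astype(int))
E
```

```text
[[425 426 426 426 424 425 425 424 424 424 424]
 [426 426 427 427 244 244 427 425 427 425 427]
 [428 231 226 227 228 228 227 227 227 429 428]
 [229 229 228 225 225 225 226 224 229 228 229]
 [231 229 231 212 210 211 212 211 230 230 229]
 [230 230 201 198 198 197 198 197 231 231 230]
 [231 232 188 187 186 187 186 187 231 232 231]
 [184 183 177 177 177 176 178 177 178 184 185]
 [175 180 168 168 168 167 167 168 169 175 175]
 [166 170 159 161 160 160 161 160 160 171 165]]
[[389 388 388 388 387 268   0 387 388 387 388]
 [390 389 389 267 267 265 266 267 391 389 390]
 [392 391 268 268 302 303 268 269 268 391 391]
 [324 270 270 269 268 303 270 270 270 269 395]
 [327 270 271 269 281 283 283 271 271 272 396]
 [329 272 271 273 284 284 284 273 273 273 400]
 [327 275 274 274 310 285 310 274 274 274 401]
 [402 403 276 276 276 311 312 276 275 276 402]
 [405 405 278 278 277 293 282 277 276 405 405]
 [405 406 407 408 278 279 278 408 407 407 407]]
```

View pics/w4c.png

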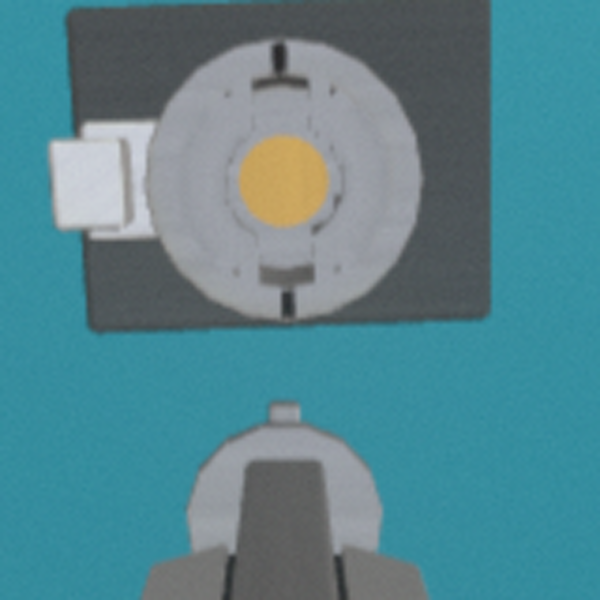

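```bash
python3 - <<'E'
from h import *; import json
st=json.load(open("w4.json")); y=st["eef_rot"][2]; R=np.array([[np.cos(y),np.sin(y)],[np.sin(y),-np.cos(y)]])
W=lambda x,v,z:cast("wrist",(180+x/3.75,80+v/3.75),z,st)
T=lambda *a:(R.T@(W(*a)-st["eef_pos"])[:2]).round(2)
f=169
print("rim c",W(284.5,180,140).round(1),T(284.5,180,140),"L/R/T/B",T(148,180,140),T(421,180,140),T(284,38,140),T(285,321,140))
a=T(280,57,140);b=T(288,304,140);print("lines",a,b,"twist(+y/x) rad",np.arctan2((a-b)[1],(a-b)[0]), "mid",(a+b)/2)
print("shoulder L,R",T(187,513,f+27),T(382,513,f+27),"front",T(284,422,f+27),"lug front top",T(285,402,f+11),"front bottom", T(285,402,f+6))
print("lug sides",T(270,410,f+11),T(299,410,f+11))
E
```

```text
rim c [ 558.6 -160.3  140. ] [58.76  0.47] L/R/T/B [ 58.76 -28.63] [58.75 29.58] [87.69  0.37] [28.52  0.59]
lines [83.9  -0.47] [32.25  1.24] twist(+y/x) rad -0.03309536556767634 mid [58.075  0.385]
shoulder L,R [  1.55 -17.27] [ 1.54 18.04] front [18.43  0.29] lug front top [18.74  0.51] front bottom [17.7   0.52]
lug sides [17.19 -2.35] [17.19  3.17]
```

Request:
jog_arm:
  deltas: "8 0 0 -0.033 8; 22 0 0 -0.033 8; 37 0 0 -0.033 8; 50 0 0 -0.033 8; 57 0 0 -0.033 8; 57.8 0 4 -0.033 8; 57.8 0 12 -0.033 8; 57.8 0 18 -0.033 8; 57.8 0 18 -0.033 8; 57.8 0 18 -0.033 8"

```text
clock: 6.6
eef_pos: [559.8, -160.6, 235.5]
eef_rot: [-3.142, 0.0, -2.987]
wrist_force: [0.5, -0.6, -1.6]
finger_gap: 13.7
```

```bash
python3 look.py w5; python3 - <<'E'
from h import *; import cv2
a,_=optics.camera("scene"); b=cv2.imread("pics/w5.png")
f=lambda im,x,y,w:cv2.resize(im[y-w:y+w,x-w:x+w],(390,390),interpolation=cv2.INTER_CUBIC)
cv2.imwrite("pics/m5.png",np.hstack([f(a[:,:,::-1],192,120,35),f(b,256,215,55)]))
E
```

```text
clock 6.6
joints [-0.342  0.361  1.403  0.     1.378 -2.067]
eef_pos [ 559.779 -160.637  235.484]
eef_rot [-3.142  0.    -2.987]
wrist_force [ 0.465 -0.585 -1.624]
moment [-0.007  0.006 -0.02 ]
finger_gap 13.725
```

View pics/m5.png

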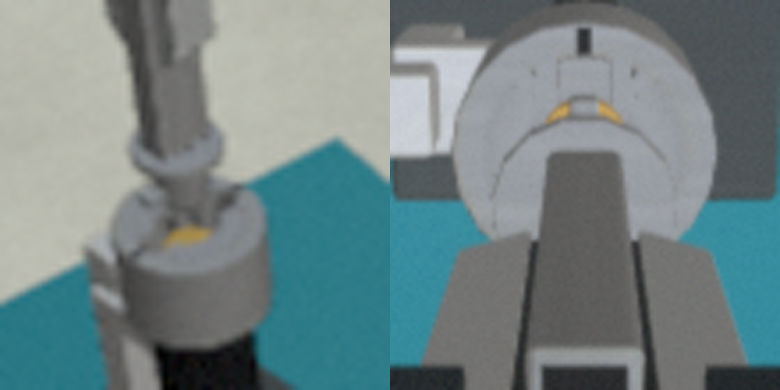

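```bash
python3 - <<'E'
from h import *; import json
st=json.load(open("w5.json")); y=st["eef_rot"][2]; R=np.array([[np.cos(y),np.sin(y)],[np.sin(y),-np.cos(y)]])
T=lambda x,v,z:(R.T@(cast("wrist",(201+(x-390)/3.545,160+v/3.545),z,st)-st["eef_pos"])[:2]).round(2)
f=151.5
print("notch end",T(584,57,140),"rim top",T(584,11,140),"line",T(583,28,140),"rim L R",T(454,145,140),T(716,145,140))
print("shoulder front",T(585,118,f+27),"lug",T(584,97,f+11),"sh LR",T(493,190,f+27),T(679,190,f+27))
E
```

```text
notch end [22.74  0.27] rim top [32.83  0.27] line [29.12  0.05] rim L R [  2.91 -28.65] [ 2.9  29.64]
shoulder front [17.82  0.44] lug [18.52  0.26] sh LR [  3.7  -17.16] [ 3.7  18.42]
```

```bash
python3 - <<'E'
import cv2,numpy as np
b=cv2.imread("pics/w5.png")[155:205,226:286]
c=cv2.imread("pics/w4.png")[95:170,211:301]
cv2.imwrite("pics/m5b.png",np.hstack([cv2.resize(b,None,fx=8,fy=8,interpolation=cv2.INTER_CUBIC)]))
cv2.imwrite("pics/m4b.png",cv2.resize(c,None,fx=7,fy=7,interpolation=cv2.INTER_CUBIC))
E
```

```text
(no output)
```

View pics/m5b.png

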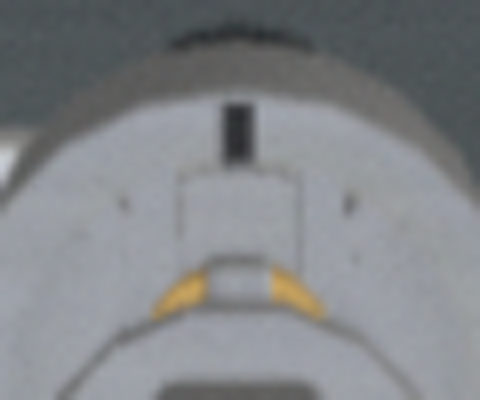

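View pics/m4b.png

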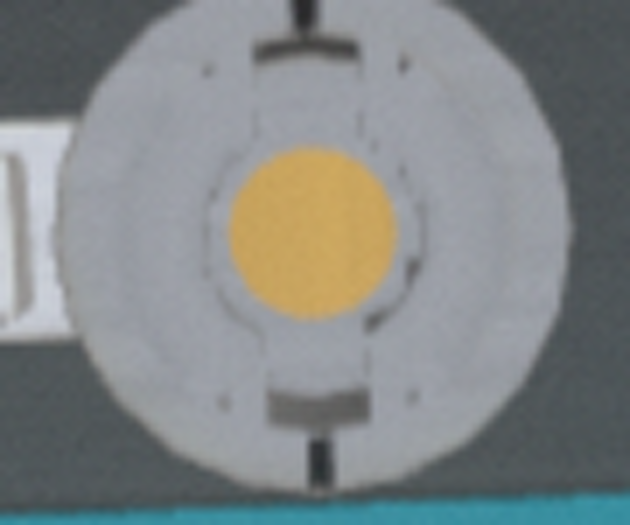

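```bash
python3 - <<'E'
from h import *; import json
def mk(n,s,ox,oy):
    st=json.load(open(n+".json")); y=st["eef_rot"][2]; R=np.array([[np.cos(y),np.sin(y)],[np.sin(y),-np.cos(y)]])
    return lambda x,v,z:(R.T@(cast("wrist",(ox+x/s,oy+v/s),z,st)-st["eef_pos"])[:2]).round(2)
T=mk("w5",8,226,155)
print("rim",T(238,92,140),"line",T(238,103,140),T(238,165,140),"notch",T(239,168,140),"lug",[T(238.5,258,151.5+h) for h in(11,6)],"shoulder",T(238,306,151.5+27),T(238,306,151.5+22))
T=mk("w4",7,211,95)
print("notch ends",T(306,40,140),T(319,428,140),"line ends",T(306,27,140),T(319,437,140))
E
```

```text
rim [30.21  0.29] line [29.14  0.29] [23.1   0.29] notch [22.8   0.39] lug [array([18.6 ,  0.32]), array([17.56,  0.33])] shoulder [17.85  0.27] [16.71  0.27]
notch ends [79.75 -0.43] [36.28  1.06] line ends [81.15 -0.43] [35.23  1.06]
```

The notch centre line and lug agree within about 0.3 mm laterally and about 0.5 mm along the notch. I'm going down partway.

Request:
jog_arm:
  deltas: "0 0 3 0 8; 0 0 6 0 8; 0 0 9 0 8; 0 0 12 0 8; 0 0 14 0 8; 0 0 16 0 8; 0 0 18 0 8; 0 0 20 0 8; 0 0 21 0 8; 0 0 21 0 8"

```text
clock: 7.95
eef_pos: [559.6, -160.6, 214.4]
eef_rot: [3.142, -0.0, -2.987]
wrist_force: [0.2, 0.2, -3.1]
finger_gap: 13.7
```

```bash
python3 look.py w6; python3 - <<'E'
from h import *; import cv2
a,_=optics.camera("scene"); b=cv2.imread("pics/w6.png")
f=lambda im,x,y,w:cv2.resize(im[y-w:y+w,x-w:x+w],(390,390),interpolation=cv2.INTER_CUBIC)
cv2.imwrite("pics/m6.png",np.hstack([f(a[:,:,::-1],192,120,35),f(b,256,215,55)]))
E
```

```text
clock 7.95
joints [-0.342  0.376  1.432 -0.     1.334 -2.067]
eef_pos [ 559.622 -160.632  214.374]
eef_rot [ 3.142 -0.    -2.987]
wrist_force [ 0.152  0.211 -3.128]
moment [-0.005 -0.008 -0.007]
finger_gap 13.707
```

View pics/m6.png

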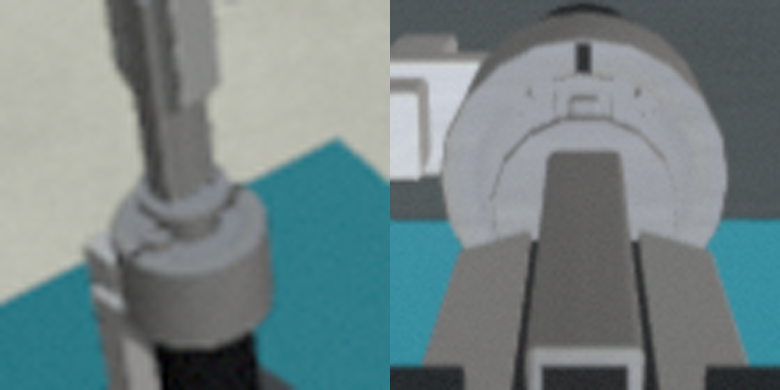

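The foot is in the hole with its lug centred in the notch and no contact force. Now I press further.

Request:
jog_arm:
  deltas: "0 0 2 0 8; 0 0 4 0 8; 0 0 6 0 8; 0 0 7.5 0 8; 0 0 9 0 8; 0 0 10 0 8; 0 0 11 0 8; 0 0 11.5 0 8; 0 0 12 0 8; 0 0 12 0 8"
  squeeze: 60

```text
clock: 9.3
eef_pos: [559.7, -160.6, 202.9]
eef_rot: [-3.141, 0.001, -2.987]
wrist_force: [-2.0, 0.6, 7.0]
finger_gap: 13.8
```

```bash
python3 look.py w7; python3 - <<'E'
from h import *; import cv2
a,_=optics.camera("scene"); b=cv2.imread("pics/w7.png")
f=lambda im,x,y,w:cv2.resize(im[y-w:y+w,x-w:x+w],(390,390),interpolation=cv2.INTER_CUBIC)
cv2.imwrite("pics/m7.png",np.hstack([f(a[:,:,::-1],192,120,35),f(b,256,215,55)]))
E
```

```text
clock 9.3
joints [-0.342  0.385  1.447  0.     1.31  -2.067]
eef_pos [ 559.741 -160.649  202.934]
eef_rot [-3.141e+00  1.000e-03 -2.987e+00]
wrist_force [-2.039  0.555  6.983]
moment [0.284 0.685 0.   ]
finger_gap 13.808
```

View pics/m7.png

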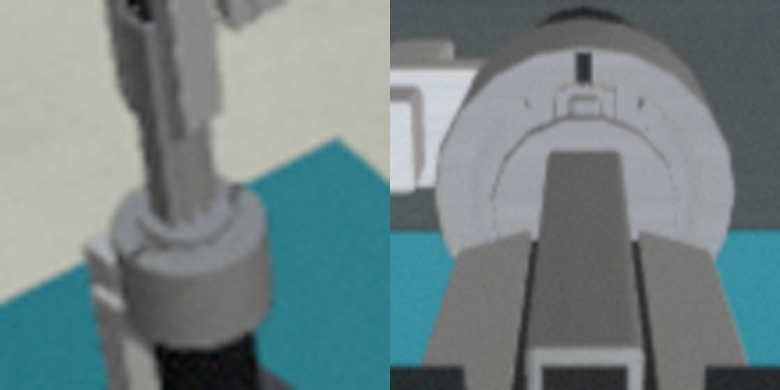

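Request:
jog_arm:
  deltas: "0 0 0.3 0 8; 0 0 0.6 0 8; 0 0 0.9 0 8; 0 0 1.2 0 8; 0 0 1.5 0 8; 0 0 1.5 0 8; 0 0 1.8 0 8; 0 0 2 0 8; 0 0 2 0 8; 0 0 2 0 8"

```text
clock: 10.65
eef_pos: [559.8, -160.6, 201.4]
eef_rot: [-3.141, 0.001, -2.987]
wrist_force: [-3.6, 0.7, 10.5]
finger_gap: 13.7
```

```bash
python3 look.py w8; python3 - <<'E'
from h import *; import cv2
a,_=optics.camera("scene"); b=cv2.imread("pics/w8.png")
f=lambda im,x,y,w:cv2.resize(im[y-w:y+w,x-w:x+w],(390,390),interpolation=cv2.INTER_CUBIC)
cv2.imwrite("pics/m8.png",np.hstack([f(a[:,:,::-1],192,120,35),f(b,256,215,55)]))
E
```

```text
clock 10.65
joints [-0.342  0.386  1.449  0.     1.306 -2.067]
eef_pos [ 559.781 -160.645  201.427]
eef_rot [-3.141e+00  1.000e-03 -2.987e+00]
wrist_force [-3.644  0.686 10.508]
moment [0.409 0.955 0.013]
finger_gap 13.703
```

View pics/m8.png

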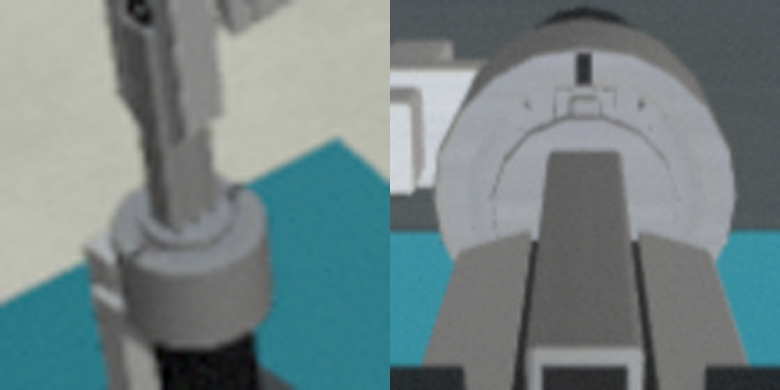

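Request:
jog_arm:
  deltas: "0.3 0.1 0 0 8; 0.6 0.2 0 0 8; 0.8 0.2 0 0 8; 0.8 0.2 0 0 8; 0.8 0.2 0.5 0 8; 0.8 0.2 1 0 8; 0.8 0.2 1 0 8; 0.8 0.2 1.5 0 8; 0.8 0.2 1.5 0 8; 0.8 0.2 1.5 0 8"

```text
clock: 12.0
eef_pos: [559.5, -160.6, 201.3]
eef_rot: [-3.14, 0.003, -2.987]
wrist_force: [-3.5, 2.1, 19.7]
finger_gap: 13.7
```

```bash
python3 look.py w9
```

```text
clock 12.0
joints [-0.343  0.384  1.452  0.     1.302 -2.068]
eef_pos [ 559.536 -160.624  201.308]
eef_rot [-3.140e+00  3.000e-03 -2.987e+00]
wrist_force [-3.508  2.054 19.68 ]
moment [ 0.702  1.056 -0.045]
finger_gap 13.662
```

The last 1.5 mm of commanded push gave 0.1 mm of travel and +9 N, so the shoulder is on the rim. I'll twist half of the turn first while pressing.

Request:
jog_arm:
  deltas: "0 0 0 0.05 8; 0 0 0 0.13 8; 0 0 0 0.21 8; 0 0 0 0.3 8; 0 0 0 0.4 8; 0 0 0 0.5 8; 0 0 0 0.6 8; 0 0 0 0.7 8; 0 0 0 0.78 8; 0 0 0 0.78 8"

```text
clock: 13.3
eef_pos: [559.9, -161.1, 201.4]
eef_rot: [3.14, 0.005, 2.514]
wrist_force: [-1.1, -0.6, 18.0]
finger_gap: 13.6
```

```bash
python3 look.py w10
```

```text
clock 13.3
joints [-0.343  0.384  1.451 -0.     1.301 -1.287]
eef_pos [ 559.936 -161.068  201.362]
eef_rot [3.14  0.005 2.514]
wrist_force [-1.076 -0.588 18.026]
moment [-0.096  0.259 -0.048]
finger_gap 13.617
```

View pics/w10.png

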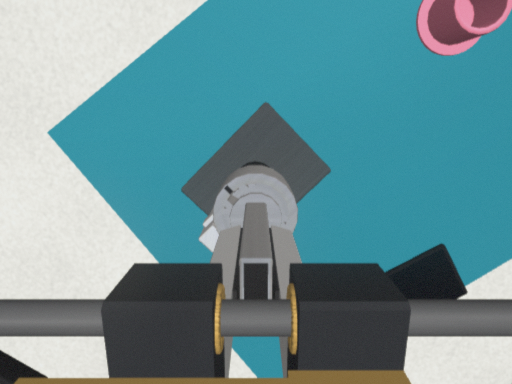

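The notch line now shows at (230,189), 45° round, and the nozzle is still square in the jaws, so it turned with them. I'll do the second half now.

Request:
jog_arm:
  deltas: "0 0 0 0.05 8; 0 0 0 0.13 8; 0 0 0 0.21 8; 0 0 0 0.3 8; 0 0 0 0.4 8; 0 0 0 0.5 8; 0 0 0 0.6 8; 0 0 0 0.7 8; 0 0 0 0.8 8; 0 0 0 0.8 8"

```text
clock: 14.6
eef_pos: [559.9, -161.1, 201.3]
eef_rot: [3.137, 0.003, 1.714]
wrist_force: [-0.5, 0.2, 18.1]
finger_gap: 13.6
```

```bash
python3 look.py w11; python3 - <<'E'
from h import *; import cv2
a,_=optics.camera("scene"); b=cv2.imread("pics/w11.png"); cv2.imwrite("pics/s11.png",a[:,:,::-1])
f=lambda im,x,y,w:cv2.resize(im[y-w:y+w,x-w:x+w],(390,390),interpolation=cv2.INTER_CUBIC)
cv2.imwrite("pics/m11.png",np.hstack([f(a[:,:,::-1],192,120,35),f(b,256,215,55)]))
E
```

```text
clock 14.6
joints [-0.343  0.384  1.451 -0.     1.301 -0.486]
eef_pos [ 559.923 -161.081  201.349]
eef_rot [3.137e+00 3.000e-03 1.714e+00]
wrist_force [-0.508  0.188 18.119]
moment [-0.209  0.331 -0.066]
finger_gap 13.596
```

View pics/m11.png

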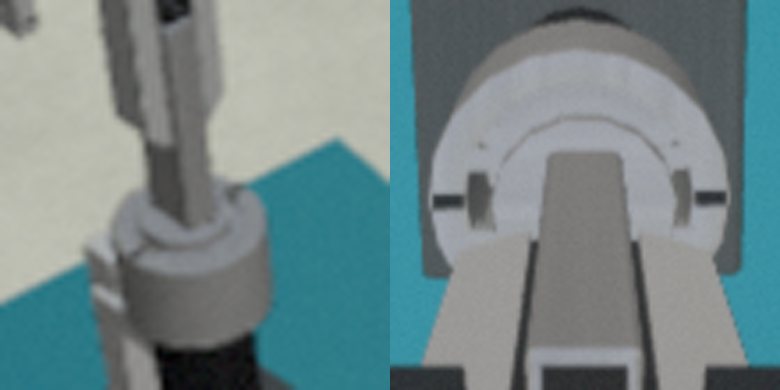

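View pics/s11.png

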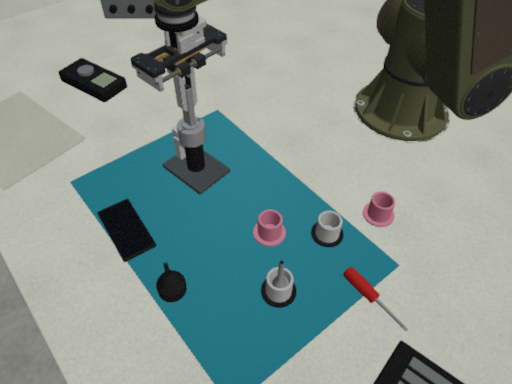

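Both notches now sit empty at either side of the tube, and the shoulder is on the rim. I'll add a small extra push to confirm it's bottomed.

Request:
jog_arm:
  deltas: "0 0 0.3 0 8; 0 0 0.6 0 8; 0 0 0.8 0 8; 0 0 0.8 0 8; 0 0 0.8 0 8; 0 0 0.8 0 8; 0 0 0.8 0 8; 0 0 0.8 0 8; 0 0 0.8 0 8; 0 0 0.8 0 8"

```text
clock: 15.95
eef_pos: [559.9, -161.1, 201.3]
eef_rot: [3.137, 0.003, 1.716]
wrist_force: [-1.9, 0.2, 25.1]
finger_gap: 13.5
```

```bash
python3 - <<'E'
from h import *
s=manip.read_state()
for k in("clock","eef_pos","eef_rot","wrist_force","moment","finger_gap"): print(k,np.round(s[k],3))
E
```

```text
clock 15.95
eef_pos [ 559.948 -161.131  201.301]
eef_rot [3.137e+00 3.000e-03 1.716e+00]
wrist_force [-1.936  0.245 25.103]
moment [-0.016  0.924 -0.068]
finger_gap 13.536
```

The extra 0.8 mm of push gave no travel and the force rose to 25 N, so the nozzle is firmly home. Handing in.

```bash
python3 -c "
from cell import workorder; print(workorder.sign_off())"
```

```text
the job is handed in; nothing more can be done
None
```

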